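# Bring the scored glass strip out over the breaking edge and hold it

### The arm

A 6-joint arm with a two-finger parallel gripper is mounted at the origin on the work surface. World frame = base frame: x ahead of the robot, y to its left, z up, the work surface at z = 0. Lengths are in m, angles in rad, forces in N, time in s.
With the tool pointing down it reaches from about 0.25 to 0.725 m from the base axis. Payload 4 kg.
Tool frame: the origin (TCP) lies on the front face of the gripper's body, between the roots of the fingers; the fingertips stand 73 mm ahead of it and the grasp point (between the pads) lies 54 mm ahead of it; z points along the fingers, y is the direction in which the jaws open and shut (so a half turn about z gives the same grasp; the last joint's range is limited). The gripper opens to 85 mm and grips with 20 to 120 N. Pads are 22 mm wide; open, the fingers measure 114 mm over their backs; the gripper's body (76 mm by 85 mm) begins 54 mm behind the grasp point. The pads swing forward as they close: fully open they stand 13 mm farther back than shut.
Start: joints at [1.171, 0.241, 0.005, 1.335, 0, 1.571], TCP at [0.195, 0.461, 0.304] pointing down, gripper open.
Joint ranges: [-2.72, 2.72], [-1.05, 1.87], [-1.09, 1.28], [-1.99, 2.15], [-1.42, 1.44], [-3.14, 3.14]. Speed limits (rad/s): [2.79, 2.79, 3.14, 3.14, 3.14, 3.14].

### API

Orientations are given as a unit quaternion [x, y, z, w].
In Python, from workcell import sensors, camera, order gives the robot as it stands. The module is installed in compiled form; this text tells all that it offers.
- The arm moves only by the shell command python3 -m inch 'ROWS'. ROWS is JSON, one flat list of numbers, 5 for each row, row after row: the opening, from -1 (shut) to 1 (fully open), then the shift along the tool's x, y, z in mm, then the turn about the tool's z in units of 6 degrees (1.0 is 6 degrees). A call has 1 to 8 rows; each row is the pose to reach, as a shift and turn from the pose commanded when the call began, along the tool's axes at that moment; what a row does not reach only later rows make up. A row lasts 1/10 s, in which the tool goes at most 50 mm and 8.59 degrees, less where a joint would pass 70% of its speed; a pose out of reach is approached as far as the arm can. A call with a gripper value outside its range is refused whole. The fingers move at their own pace and stop on an object; the grip force is fixed at half the most. Time passes only in rows, so rows that repeat a pose let the fingers close. It gives the time, the measured TCP pose, the force and the opening at its end, in the units of the state.
- sensors.get_obs(): the state, without advancing time (a new reading comes with each control period).
- camera(name): name is "side" or "top"; returns a dict with "pixels" (400x640x3 uint8, red, green, blue), "intrinsics" (3x3 intrinsics, pixels), "extrinsics" (4x4, takes a point from camera to world coordinates). Camera axes: x right, y down, z forward; pixel columns grow to the right and rows downward; lengths in m; the calibration is good to about 2 mm. A picture is of the moment at which its call begins. There is no depth.
- order.job_done(): hands the job in, once; it reports no verdict.
The state is a dict: "clock": time; "joint_pos": joint angles; "joint_vel": joint speeds; "tau": joint torques, N m; "eef_pos": TCP position; "tool_rot": TCP orientation; "ft_force": force on the tool from outside, world axes, zero at the start; "ft_torque": the same for the moment, N m; "grip_width": finger opening in m.
Only numpy, scipy, OpenCV 4.12 (cv2) and the standard library are available. Lean on these libraries where they do the work, as an engineer would, in place of code of your own. Each camera call takes 0.05 s, during which the arm holds its last target.

### The job

Lift the scored glass strip off its two battens, lay it flat on the breaking block with its long end leading, and slide that end in between the two fences. Then slide the strip on outward along the block until the black score line lies exactly over the block's front edge, so that I can snap the long end off. The long end outweighs the rest, so finish while still holding the tail down flat on the block and do not let go; never let the glass tip, and leave the other things on the bench alone.

Things in the scene. Friction and masses are not known exactly. Their poses are not given: they have to be found in the camera images.
- strip_mid (a point): centre (half-way through) of the loose clear, greenish plate-glass strip: 260 mm long (x axis), 60 mm wide (y), 10 mm thick (z up), 0.33 to 0.47 kg. Its +x end is the long, leading end. A 2 mm wide black inked score line crosses it 25 mm behind the centre: 155 mm from the leading end, 105 mm from the tail end.
- strip_score (a point): middle of the score line, on the underside of the strip; axes as the strip's
- strip_lead (a point): middle of the strip's leading end face, on the underside; axes as the strip's
- battens: two fixed cork-faced battens the strip waits on, 20 mm high, 25 mm wide, 90 mm long, 170 mm apart, crossing under it about 85 mm either side of its middle, so that fingers can go down beside the middle of the strip; origin midway between them on the bench
- block_edge (a point): middle of the front (breaking) edge of the fixed breaking block, on the surface the glass slides on, 75 mm above the bench; x points level and outward from the block over free air, y along the edge, z up
- block: the breaking block, origin under its centre: wooden base 220 x 130 x 60 mm, front at +x. On it a bed 15 mm high, 40 mm wide (fingers can pass beside the strip), and in the front 45 mm a steel nose 66 mm wide. Two aluminium fences 63 mm apart over the front 42 mm, flaring apart to 60 mm behind the edge, tops 12 mm above the sliding surface; slot open above.
- cane: bystander: red glass cane 12 mm thick, 220 mm long, on a small pegged wooden rest beyond the other things; origin under its middle
- knob: bystander: cut crystal knob on a brass foot, 42 mm wide and high, standing beyond the caliper, between battens and block; origin under its centre
- caliper: bystander: steel dial caliper lying flat, 235 mm long, 17 mm high; origin under its middle
- squirt: bystander: white squirt bottle, 62 mm across, 170 mm tall; origin under its centre
- grit: bystander: jar of grit, 72 mm across, 85 mm tall; origin under its centre
- handpad: bystander: diamond hand pad, 90 x 55 x 21 mm; origin under its centre
- cutter: bystander: pencil-shaped brass glass cutter, 130 mm long, 12 mm thick, lying; origin under its middle

How it is judged:
By the outcome, as a careful person would: the job done as asked, in the order asked, and still so for the second after the job is handed in, while the arm keeps its last pose, push and grip.
It also fails if it takes over 54 s, if anything falls off the work surface, if the arm or the gripper's body presses on something with over 40 N, if the wrist force passes 120 N, or if a joint passes its speed limit or range.

## Working session

There is one attempt and no reset: what is moved stays moved. The work goes in short steps, Python scripts to look and compute and a shell command to move; the robot and the scene stay as the last step left them, time stands still between calls to the robot, and variables do not carry over. Pictures are saved under pics/ and viewed, and the job is handed in when it is done.

```bash
mkdir -p pics
python3 - <<'E'
from workcell import sensors,camera
import cv2
o=sensors.get_obs()
for k,v in o.items(): print(k,v)
for n in ("side","top"):
    c=camera(n); cv2.imwrite(f"pics/{n}0.png",c["pixels"][:,:,::-1]); print(n,c["intrinsics"],c["extrinsics"])
E
```

```text
clock 0.0
joint_pos [ 1.17100379e+00  2.41419677e-01  3.73197975e-03  1.33520528e+00
 -3.56640546e-05  1.57083583e+00]
joint_vel [ 2.09141540e-03  9.09061828e-04 -1.94072069e-04 -3.95300212e-05
 -6.89071627e-04 -1.50475344e-03]
tau [-7.69886101e-04 -3.72320652e+01  2.52406454e+01  1.70369918e-02
  1.80935713e-04 -7.91960332e-06]
eef_pos [0.19443491 0.46012678 0.30301242]
tool_rot [ 1.98586897e-01  9.80082724e-01 -1.03099617e-03 -1.90666482e-04]
ft_force [ 0.45220761  0.16167464 -0.34106042]
ft_torque [-0.04320346 -0.03740374  0.00360173]
grip_width 0.08551521669968289
side [[477.20866493   0.         320.91993184]
 [  0.         477.20866493 202.9626142 ]
 [  0.           0.           1.        ]] [[ 0.94292738 -0.16108373  0.29144466  0.19042339]
 [-0.33298716 -0.46331591  0.82125387 -1.07211536]
 [ 0.00274031 -0.87143009 -0.49051207  0.71735774]
 [ 0.          0.          0.          1.        ]]
top [[477.29264532   0.         316.83451326]
 [  0.         477.29264532 205.1741682 ]
 [  0.           0.           1.        ]] [[-0.02690369 -0.98109681  0.1916383   0.35974737]
 [-0.99962613  0.02546889 -0.00994679  0.01463699]
 [ 0.00487795 -0.19183426 -0.98141521  1.25148791]
 [ 0.          0.          0.          1.        ]]
```

View pics/side0.png

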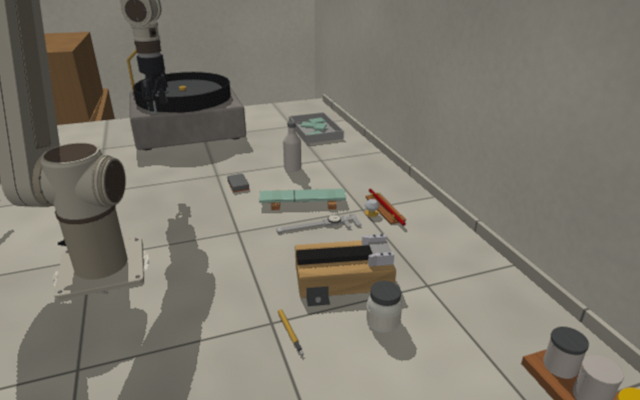

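View pics/top0.png

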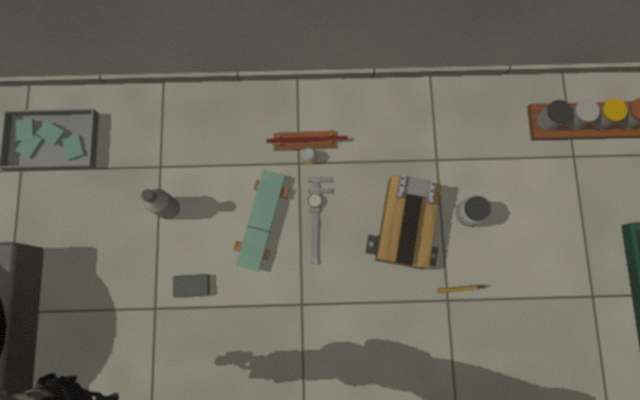

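Run:
```python
import cv2
t=cv2.imread("pics/top0.png"); s=cv2.imread("pics/side0.png")
a=cv2.resize(t[160:280,225:325],None,fx=5,fy=5,interpolation=cv2.INTER_CUBIC)
b=cv2.resize(t[165:280,355:455],None,fx=5,fy=5,interpolation=cv2.INTER_CUBIC)
cv2.imwrite("pics/topA.png",a);cv2.imwrite("pics/topB.png",b)
cv2.imwrite("pics/sideA.png",cv2.resize(s[180:300,250:410],None,fx=5,fy=5,interpolation=cv2.INTER_CUBIC))
```

```text
(no output)
```

View pics/topA.png

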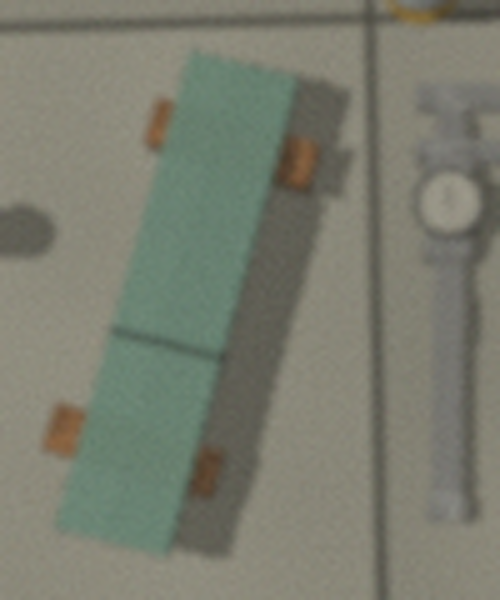

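View pics/topB.png

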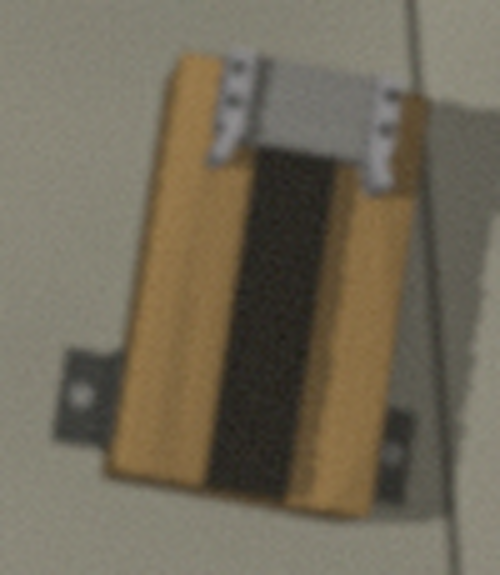

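View pics/sideA.png

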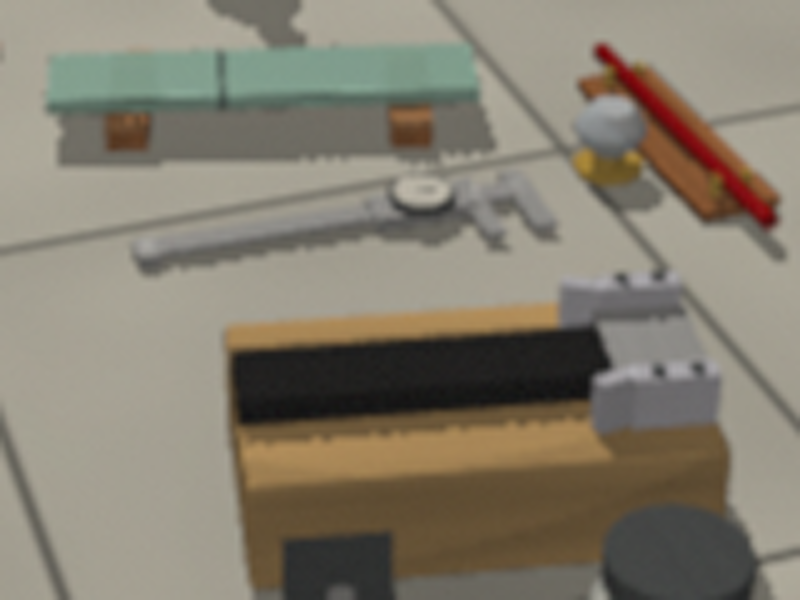

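```bash
cat > h.py <<'E'
import numpy as np,cv2
from workcell import camera,sensors
def cast(c,uv,z):
    K,T=c["intrinsics"],c["extrinsics"]
    uv=np.asarray(uv,float).reshape(-1,2)
    d=np.c_[(uv-K[:2,2])/[K[0,0],K[1,1]],np.ones(len(uv))]@T[:3,:3].T
    o=T[:3,3]; return (o+d*((z-o[2])/d[:,2])[:,None])
def proj(c,P):
    K,T=c["intrinsics"],c["extrinsics"]
    p=(np.asarray(P,float).reshape(-1,3)-T[:3,3])@T[:3,:3]
    return p[:,:2]/p[:,2:]*[K[0,0],K[1,1]]+K[:2,2]
def rectfit(c,mask,z):
    cs,_=cv2.findContours(mask,cv2.RETR_EXTERNAL,cv2.CHAIN_APPROX_NONE)
    k=max(cs,key=cv2.contourArea).reshape(-1,2)
    P=cast(c,k,z)[:,:2]
    r=cv2.minAreaRect((P*1000).astype(np.float32)); b=cv2.boxPoints(r)
    return r,b,P
E
python3 - <<'E'
from h import *
ct=camera("top");cs=camera("side")
np.save("ct.npy",ct,allow_pickle=True)
for n,c,zz in(("top",ct,.030),("side",cs,.03)):
    h=cv2.cvtColor(c["pixels"],cv2.COLOR_RGB2HSV)
    m=cv2.inRange(h,(65,45,60),(95,255,255))
    if n=="top": m[:, :225]=0; m[:,320:]=0; m[:160]=0
    else: m[:180]=0; m[240:]=0; m[:,:240]=0
    r,b,P=rectfit(c,m,zz); print(n,"strip",r,"\n",b)
    # score line dark
    h2=cv2.inRange(h,(0,0,0),(179,255,75))
    if n=="top":
        h2[:160]=0;h2[285:]=0;h2[:,:355]=0;h2[:,455:]=0
        cv2.imwrite("pics/bedmask.png",h2)
        k=cv2.morphologyEx(h2,cv2.MORPH_OPEN,np.ones((5,5)))
        r,b,P=rectfit(c,k,.075); print("bed",r,"\n",b)
f=lambda L,o:[(np.array(p)/5+o) for p in L]
o=np.array([355,165])-.4
print("nose front L,R @75",cast(ct,f([(258,57),(383,77)],o),.075))
print("fence front tops inner @87",cast(ct,f([(262,57),(375,75)],o),.087))
print("bed corners FL FR RR RL",cast(ct,f([(253,150),(335,155),(285,498),(207,487)],o),.075))
print("base FL FR(z60) RR RL",cast(ct,f([(180,55),(428,97),(372,515),(108,472)],o),.060))
o=np.array([250,180])-.4
print("side: nose front L",cast(cs,f([(683,318)],o),.075), "bed RL FL RR?",cast(cs,f([(232,352),(597,328),(240,408),(608,362)],o),.075))
print("side base RL,RR @60",cast(cs,f([(227,327),(247,487),(727,450)],o),.06))
print("score top view: ",cast(ct,f([(112,330),(222,357)],np.array([225,160])-.4),.030))
E
```

```text
top strip ((564.11669921875, 149.19351196289062), (56.00762176513672, 253.73025512695312), 74.27811431884766) 
 [[434.40967 156.61377]
 [678.64746  87.86097]
 [693.8237  141.77325]
 [449.58594 210.52606]]
bed ((523.1505737304688, -225.3941650390625), (41.72745132446289, 177.2939910888672), 77.9065170288086) 
 [[ 432.09982 -227.22266]
 [ 605.4591  -264.36707]
 [ 614.2013  -223.56567]
 [ 440.84204 -186.42126]]
side strip ((561.7982788085938, 142.70852661132812), (64.65885925292969, 253.19993591308594), 74.40957641601562) 
 [[431.16742  145.59343 ]
 [675.05145   77.543724]
 [692.42914  139.82362 ]
 [448.5451   207.87332 ]]
nose front L,R @75 [[ 0.65918335 -0.22662634  0.075     ]
 [ 0.6470859  -0.28952791  0.075     ]]
fence front tops inner @87 [[ 0.65607745 -0.2261815   0.087     ]
 [ 0.6452928  -0.28247299  0.087     ]]
bed corners FL FR RR RL [[ 0.61088066 -0.22105635  0.075     ]
 [ 0.60723012 -0.2623177   0.075     ]
 [ 0.43586205 -0.2258587   0.075     ]
 [ 0.44225004 -0.18786367  0.075     ]]
base FL FR(z60) RR RL [[ 0.66509424 -0.18954581  0.06      ]
 [ 0.63959085 -0.31577783  0.06      ]
 [ 0.42729623 -0.27161071  0.06      ]
 [ 0.45204169 -0.14155226  0.06      ]]
side: nose front L [[ 0.65411559 -0.23256248  0.075     ]] bed RL FL RR? [[ 0.44258361 -0.18863039  0.075     ]
 [ 0.6118077  -0.22672317  0.075     ]
 [ 0.43328259 -0.2317855   0.075     ]
 [ 0.60506486 -0.25382686  0.075     ]]
side base RL,RR @60 [[ 0.45228777 -0.14702845  0.06      ]
 [ 0.42480281 -0.26893576  0.06      ]
 [ 0.63669781 -0.31472944  0.06      ]]
score top view:  [[0.54918405 0.18410957 0.03      ]
 [0.53362223 0.12741298 0.03      ]]
```

```bash
cat >> h.py <<'E'
from scipy.spatial.transform import Rotation as R
def go(x,y,z,jawdeg=None):
    "mm, jaw axis world deg -> tool shift mm and turn units"
    o=sensors.get_obs(); M=R.from_quat(o["tool_rot"]).as_matrix()
    d=np.array([x,y,z])-o["eef_pos"]*1000
    a=np.degrees(np.arctan2(M[1,1],M[0,1]))
    t=None if jawdeg is None else -(((jawdeg-a+90)%180)-90)/6
    print("shift",(M.T@d).round(1),"turn",t,"| eef",(o["eef_pos"]*1000).round(1),"jaw",round(a,2),"tilt",M[:,2].round(4),"F",o["ft_force"].round(1),"T",o["ft_torque"].round(2),"w",round(o["grip_width"]*1000,1),"t",o["clock"])
E
python3 -c "
from h import *
go(564,148.5,200,74.3)
c=camera('top');print(cast(c,[(151,194)],.165),cast(c,[(477,208)],.085),cast(c,[(308,155)],.04),cast(c,[(315,200)],.017))"
```

```text
shift [-461.7 -143.3  103.6] turn -1.201096558078523 | eef [194.5 460.3 303.4] jaw 67.09 tilt [-5.0e-04 -1.2e-03 -1.0e+00] F [-0.5  0.4 -0.1] T [ 0.01 -0.01  0.  ] w 85.1 t 0.2
[[0.60838793 0.38853364 0.165     ]] [[ 0.56999709 -0.39591872  0.085     ]] [[0.73185105 0.02204522 0.04      ]] [[0.61484657 0.00659399 0.017     ]]
```

```bash
python3 -m inch '[1,-40,-12,5,-0.1, 1,-85,-26,10,-0.2, 1,-130,-40,20,-0.4, 1,-175,-54,30,-0.6, 1,-220,-68,40,-0.8, 1,-265,-82,50,-1, 1,-310,-96,60,-1.2, 1,-350,-109,70,-1.2]'
python3 -m inch '[1,-40,-12,5,0, 1,-75,-23,10,0, 1,-95,-29,15,0, 1,-105,-32,20,0, 1,-112,-34,30,0, 1,-112,-34,33,0, 1,-112,-34,33,0]'
python3 -c "
from h import *
go(564,148.5,150,74.3)"
```

```text
clock: 1.05
eef_pos: [0.4761, 0.2222, 0.2335]
tool_rot: [0.137, 0.991, 0.0, 0.0]
ft_force: [0.3, 1.2, -0.1]
grip_width: 0.0853
clock: 1.75
eef_pos: [0.5719, 0.1614, 0.1999]
tool_rot: [0.136, 0.991, -0.0, -0.001]
ft_force: [-0.2, 1.0, -0.3]
grip_width: 0.0852
shift [  4.  -14.5  49.9] turn 0.009593542608084723 | eef [571.9 161.4 199.9] jaw 74.36 tilt [-2.7e-03 -4.0e-04 -1.0e+00] F [-0.2  1.  -0.3] T [ 0.02 -0.01  0.01] w 85.2 t 1.75
```

```bash
python3 -m inch '[1,2,-7,15,0, 1,4,-14.5,40,0, 1,4,-14.5,65,0, 1,4,-14.5,82,0, 1,4,-14.5,82,0, 1,4,-14.5,82,0]'
python3 - <<'E'
from h import *
go(564,148.5,79,74.3)
for n in("top","side"):
    c=camera(n); p=c["pixels"][:,:,::-1]; print(proj(c,[.564,.1485,.03]))
    p=p[140:290,190:340] if n=="top" else p[130:250,230:390]
    cv2.imwrite(f"pics/{n}1.png",cv2.resize(p,None,fx=4,fy=4,interpolation=cv2.INTER_CUBIC))
E
```

```text
clock: 2.35
eef_pos: [0.5651, 0.1488, 0.1195]
tool_rot: [0.136, 0.991, 0.0, 0.0]
ft_force: [-0.4, 0.2, -0.2]
grip_width: 0.0856
shift [ 1.  -0.6 40.5] turn 0.011351142310810284 | eef [565.1 148.8 119.5] jaw 74.37 tilt [ 1.e-04  1.e-04 -1.e+00] F [-0.4  0.2 -0.2] T [-0.01  0.01 -0.02] w 85.6 t 2.35
[[260.76566959 219.58674928]]
[[302.44489408 194.15839562]]
```

View pics/top1.png

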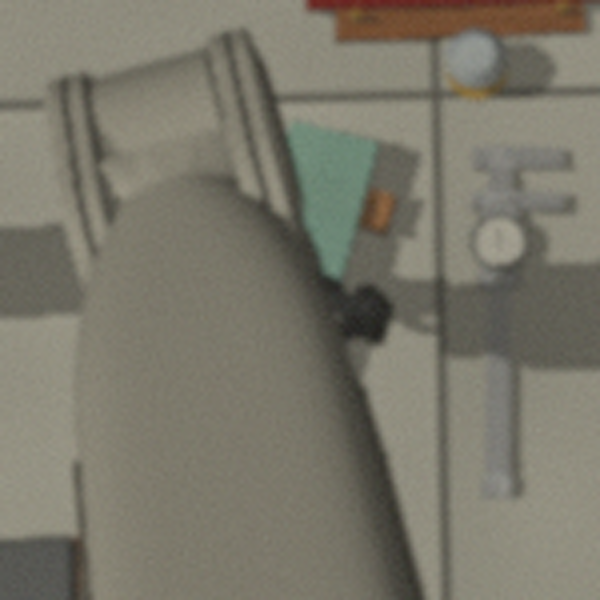

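View pics/side1.png

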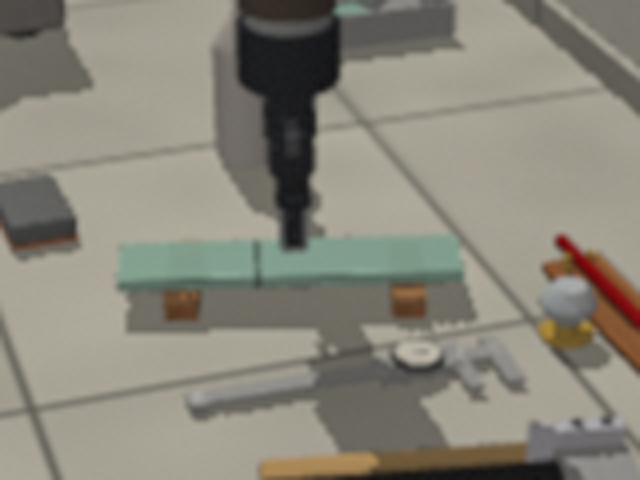

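```bash
python3 -m inch '[1,1,-0.6,12,0, 1,1,-0.6,24,0, 1,1,-0.6,34,0, 1,1,-0.6,40,0, 1,1,-0.6,40,0]'
python3 - <<'E'
from h import *
go(564,148.5,79,74.3)
c=camera("side"); p=c["pixels"][:,:,::-1]
cv2.imwrite(f"pics/side2.png",cv2.resize(p[130:250,230:390],None,fx=5,fy=5,interpolation=cv2.INTER_CUBIC))
E
```

```text
clock: 2.95
eef_pos: [0.5633, 0.1474, 0.0772]
tool_rot: [0.137, 0.991, -0.001, -0.001]
ft_force: [-0.1, -0.1, -0.5]
grip_width: 0.0854
shift [-0.4  1.3 -1.8] turn -0.0020959286752197195 | eef [563.3 147.4  77.2] jaw 74.29 tilt [-3.1e-03 -8.0e-04 -1.0e+00] F [-0.1 -0.1 -0.5] T [-0.   -0.02  0.  ] w 85.4 t 2.95
```

View pics/side2.png

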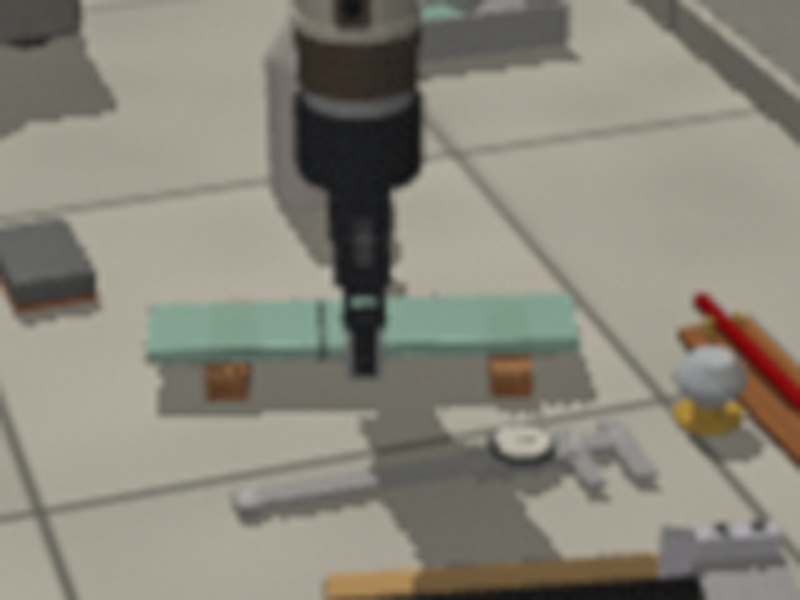

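```bash
python3 -m inch '[0.6,0,1,-1,0, 0,0,1,-1,0, -1,0,1,-1,0, -1,0,1,-1,0, -1,0,1,-1,0, -1,0,1,-1,0, -1,0,1,-1,0]'
python3 -m inch '[-1,0,0,-2,0, -1,0,0,-6,0, -1,0,0,-12,0, -1,0,0,-20,0, -1,0,0,-30,0, -1,0,0,-30,0]'
python3 - <<'E'
from h import *
go(564,148.5,79,74.3)
c=camera("side"); p=c["pixels"][:,:,::-1]
cv2.imwrite(f"pics/side3.png",cv2.resize(p[130:250,230:390],None,fx=5,fy=5,interpolation=cv2.INTER_CUBIC))
E
```

```text
clock: 3.7
eef_pos: [0.5655, 0.1491, 0.0812]
tool_rot: [0.137, 0.991, 0.001, 0.001]
ft_force: [0.4, 1.7, 6.0]
grip_width: 0.0585
clock: 4.3
eef_pos: [0.5658, 0.1489, 0.112]
tool_rot: [0.137, 0.991, 0.001, 0.002]
ft_force: [0.2, 0.1, -4.7]
grip_width: 0.0588
shift [ 1.7 -1.  33. ] turn -0.0018829269406831866 | eef [565.8 148.9 112. ] jaw 74.29 tilt [ 3.6e-03  9.0e-04 -1.0e+00] F [ 0.2  0.1 -4.7] T [ 0.04 -0.02  0.03] w 58.8 t 4.3
```

View pics/side3.png

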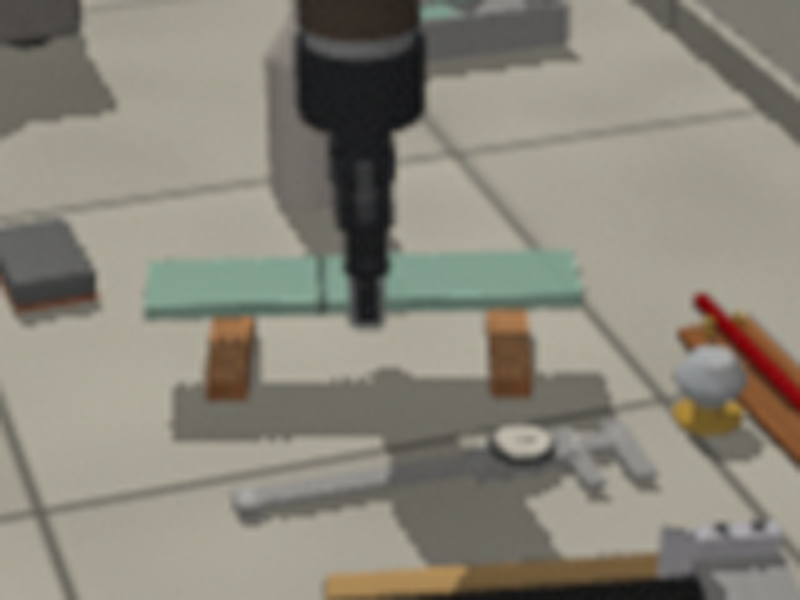

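```bash
python3 -m inch '[-1,0,0,-10,0, -1,0,0,-25,0, -1,0,0,-42,0, -1,0,0,-56,0, -1,0,0,-65,0, -1,0,0,-68,0, -1,0,0,-68,0]'
python3 - <<'E'
from h import *
go(463,-213,180,78)
E
```

```text
clock: 5.05
eef_pos: [0.5646, 0.1487, 0.1782]
tool_rot: [0.137, 0.991, 0.0, 0.0]
ft_force: [-0.5, -0.2, -3.1]
grip_width: 0.0584
shift [-1.000e-01 -3.757e+02 -1.900e+00] turn -0.6176472102656044 | eef [564.6 148.7 178.2] jaw 74.29 tilt [ 5.e-04  1.e-04 -1.e+00] F [-0.5 -0.2 -3.1] T [ 0.04 -0.05 -0.01] w 58.4 t 5.05
```

```bash
python3 -m inch '[-1,0,-8,0,0, -1,0,-24,0,0, -1,0,-50,0,-0.1, -1,0,-80,0,-0.2, -1,0,-110,0,-0.3, -1,0,-140,0,-0.4, -1,0,-170,0,-0.5, -1,0,-200,0,-0.6]'
python3 -m inch '[-1,0,-30,0,0, -1,0,-60,0,0, -1,0,-90,0,0, -1,0,-118,0,0, -1,0,-142,0,0, -1,0,-160,0,0, -1,0,-170,0,0, -1,0,-175,0,0]'
python3 -m inch '[-1,0,0,0,0, -1,0,0,0,0]'
python3 - <<'E'
from h import *
go(463,-213,180,78)
for n in("top","side"):
    c=camera(n); p=c["pixels"][:,:,::-1]
    p=p[160:300,340:480] if n=="top" else p[190:310,250:410]
    cv2.imwrite(f"pics/{n}4.png",cv2.resize(p,None,fx=4 if n=="top" else 5,fy=4 if n=="top" else 5,interpolation=cv2.INTER_CUBIC))
E
```

```text
clock: 5.85
eef_pos: [0.5087, -0.0461, 0.1773]
tool_rot: [0.106, 0.994, -0.0, -0.001]
ft_force: [-0.3, 0.2, -3.9]
grip_width: 0.0586
clock: 6.65
eef_pos: [0.4726, -0.2161, 0.1775]
tool_rot: [0.106, 0.994, 0.0, -0.001]
ft_force: [1.0, 0.2, -2.5]
grip_width: 0.0588
clock: 6.85
eef_pos: [0.4736, -0.2144, 0.1778]
tool_rot: [0.105, 0.994, 0.0, -0.0]
ft_force: [0.2, -0.5, -3.6]
grip_width: 0.0585
shift [10.7 -0.8 -2.2] turn -0.012033205494044333 | eef [ 473.6 -214.4  177.8] jaw 77.93 tilt [-4.e-04  6.e-04 -1.e+00] F [ 0.2 -0.5 -3.6] T [-0.    0.02 -0.04] w 58.5 t 6.85
```

View pics/top4.png

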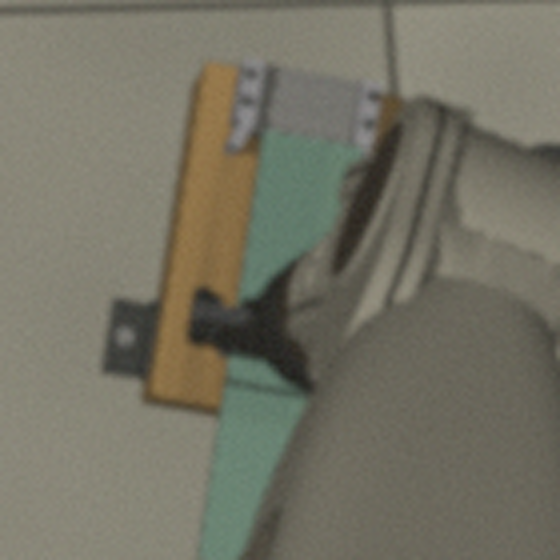

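View pics/side4.png

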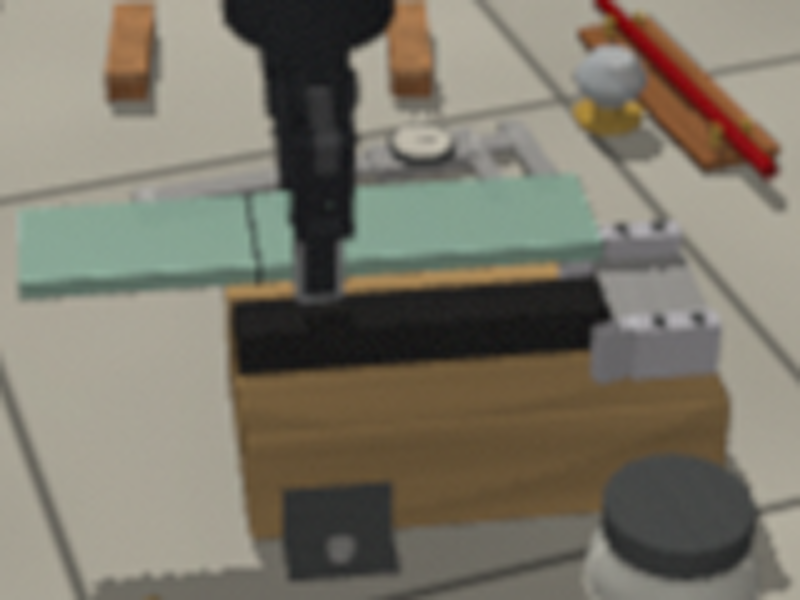

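```bash
cat >> h.py <<'E'
def strip_left(c,z,rows,x0,x1):
    "left (+y) border of green in the top view, sub-pixel threshold; fits line; returns world angle and points"
    p=c["pixels"].astype(float); g=cv2.GaussianBlur(p[:,:,1]-p[:,:,0],(0,0),.7)
    out=[]
    for r in rows:
        s=g[r,x0:x1]; i=np.argmax(s>14)
        if s[i]>14 and i>0: out.append((x0+i-1+(14-s[i-1])/(s[i]-s[i-1]),r))
    P=cast(c,out,z)[:,:2]*1000
    vx,vy,a,b=cv2.fitLine(P.astype(np.float32),cv2.DIST_HUBER,0,.01,.01).ravel()
    if vx<0: vx,vy=-vx,-vy
    return np.degrees(np.arctan2(vy,vx)),np.array([a,b]),P
E
python3 - <<'E'
from h import *
c=camera("top");p=c["pixels"].astype(int)
print((p[220,395:425,1]-p[220,395:425,0]))
a,m,P=strip_left(c,.1266,[*range(198,228),*range(256,285)],380,425)
E0=np.array([652.7,-253.2]);u=np.array([np.cos(np.radians(-12)),np.sin(np.radians(-12))]);n=np.array([-u[1],u[0]])
print(a,m,"lat of edge at m",(m-E0)@n,"s",(m-E0)@u)
print(P[::8])
o=np.array([340,160])-.4
L=cast(c,[np.array(q)/4+o for q in [(264,128),(362,147),(227,380),(300,394)]],.1266)[:,:2]*1000
print("lead L,R, score L,", [( (q-E0)@u,(q-E0)@n) for q in L])
E
```

```text
[-27 -26 -27 -25 -25 -20  -1  19  24  23  26  24  25  24  23  24  25  25
  26  25  25  24  23  17  10   1   0  -3  -2  -6]
-12.510554 [ 472.08157 -184.39114] lat of edge at m 29.752535153112966 s -190.9776461786851
[[ 591.48602088 -210.30637932]
 [ 571.93992349 -206.27109874]
 [ 552.52326812 -202.21473966]
 [ 533.23346663 -198.18842267]
 [ 447.98611682 -179.68570308]
 [ 429.3992143  -174.80794351]
 [ 410.91320797 -170.64589274]
 [ 392.54050506 -166.68659721]]
lead L,R, score L, [(np.float64(-52.989373415990556), np.float64(30.704066431166016)), (np.float64(-53.809565606356614), np.float64(-29.194875583819588)), (np.float64(-207.5009073087969), np.float64(29.884605263375732)), (np.float64(-207.81709598645602), np.float64(-13.606926082346083))]
```

```bash
python3 -m inch '[-1,3,0,0,0, -1,8,-0.5,0,0, -1,11,-0.8,0,0, -1,11,-0.8,0,0, -1,11,-0.8,0,0]'
cat >> h.py <<'E'
E0=np.array([652.7,-253.2]);u=np.array([np.cos(np.radians(-12)),np.sin(np.radians(-12))]);n=np.array([-u[1],u[0]])
def castlat(c,uv,lat):
    "ray onto vertical plane n.(p-E0)=lat -> (s,z) mm"
    K,T=c["intrinsics"],c["extrinsics"]; o=T[:3,3]*1000
    out=[]
    for q in np.asarray(uv,float).reshape(-1,2):
        d=T[:3,:3]@np.r_[(q-K[:2,2])/K[0,0],1]
        k=(lat-(o[:2]-E0)@n)/(d[:2]@n); P=o+k*d; out.append(((P[:2]-E0)@u,P[2]))
    return np.array(out)
def green_bottom(c,cols,r0,r1):
    "lowest green row per column in side view, subpixel"
    p=c["pixels"].astype(float); g=cv2.GaussianBlur(p[:,:,1]-p[:,:,0],(0,0),.7); out=[]
    for x in cols:
        s=g[r0:r1,x]; i=np.nonzero(s>8)[0]
        if len(i): 
            i=i[-1]; out.append((x,r0+i+(s[i]-8)/(s[i]-s[i+1])))
    return np.array(out)
E
python3 - <<'E'
from h import *
go(463,-213,136.2,78)
c=camera("side")
b=green_bottom(c,[255,262,270,280,290,300,325,335,345,355,362],215,262)
q=castlat(c,b,-30)
print(np.c_[b,q].round(1)); print(np.degrees(np.polyfit(q[:,0],q[:,1],1)[0]))
E
```

```text
clock: 7.5
eef_pos: [0.4628, -0.2135, 0.178]
tool_rot: [0.106, 0.994, -0.0, 0.0]
ft_force: [0.3, -0.1, -4.5]
grip_width: 0.059
shift [-0.1  0.5 41.8] turn -0.018760207984020855 | eef [ 462.8 -213.5  178. ] jaw 77.89 tilt [ 3.e-04 -1.e-04 -1.e+00] F [ 0.3 -0.1 -4.5] T [-0.01 -0.01 -0.01] w 59.0 t 7.5
[[ 255.   249.6 -311.7  118.6]
 [ 262.   249.1 -296.5  118.6]
 [ 270.   248.5 -279.1  118.5]
 [ 280.   247.8 -257.3  118.7]
 [ 290.   247.2 -235.4  118.4]
 [ 300.   245.7 -213.3  120.4]
 [ 325.   244.  -157.8  120.1]
 [ 335.   243.2 -135.4  120.3]
 [ 345.   242.4 -112.9  120.4]
 [ 355.   242.   -90.2  119.6]
 [ 362.   242.1  -74.2  118.1]]
0.2689607750503611
```

```bash
python3 -m inch '[-1,0,0,8,0, -1,0,0,18,0, -1,0,0,28,0, -1,0,0,35,0, -1,0,0,38,0, -1,0,0,39,0, -1,0,0,40,0]'
python3 -m inch '[-1,0,0,0.5,0, -1,0,0,1,0]'
python3 -m inch '[-1,0,0,0.5,0, -1,0,0,1,0]'
python3 -m inch '[-1,0,0,0.5,0, -1,0,0,1,0]'
```

```text
clock: 8.25
eef_pos: [0.463, -0.2135, 0.1379]
tool_rot: [0.105, 0.994, -0.0, 0.0]
ft_force: [-0.3, -0.7, -2.8]
grip_width: 0.0584
clock: 8.45
eef_pos: [0.4631, -0.2136, 0.1373]
tool_rot: [0.105, 0.994, -0.0, 0.0]
ft_force: [0.1, -0.5, -3.8]
grip_width: 0.0583
clock: 8.65
eef_pos: [0.4629, -0.2135, 0.1362]
tool_rot: [0.105, 0.994, -0.0, 0.0]
ft_force: [-1.7, 0.2, 1.3]
grip_width: 0.0587
clock: 8.85
eef_pos: [0.4629, -0.2135, 0.1361]
tool_rot: [0.105, 0.994, -0.0, 0.0]
ft_force: [-3.0, 1.4, 9.0]
grip_width: 0.0587
```

```bash
python3 -m inch '[-1,0,0,-0.5,0, -1,0,0,-0.5,0]'
python3 - <<'E'
from h import *
go(463,-213,136.2,78)
for n in("top","side"):
    c=camera(n); p=c["pixels"][:,:,::-1]
    p=p[160:300,340:480] if n=="top" else p[190:310,250:410]
    cv2.imwrite(f"pics/{n}5.png",cv2.resize(p,None,fx=4 if n=="top" else 5,fy=4 if n=="top" else 5,interpolation=cv2.INTER_CUBIC))
    if n=="top":
        a,m,P=strip_left(c,.085,[*range(203,228),*range(256,285)],380,425); print(a,(P[::6]-E0)@np.c_[u,n])
    else:
        b=green_bottom(c,[262,270,280,290,300,325,335,345,355,362],215,272)
        q=castlat(c,b,-30); print(np.c_[b,q].round(1)); print(np.degrees(np.polyfit(q[:,0],q[:,1],1)[0]))
E
```

```text
clock: 9.05
eef_pos: [0.4629, -0.2135, 0.1361]
tool_rot: [0.105, 0.994, -0.0, 0.0]
ft_force: [-2.5, 0.3, 5.6]
grip_width: 0.0587
shift [ 0.   0.5 -0.1] turn -0.018113499203460986 | eef [ 462.9 -213.5  136.1] jaw 77.89 tilt [ 8.e-04 -2.e-04 -1.e+00] F [-2.5  0.3  5.6] T [ 0.35  0.44 -0.01] w 58.7 t 9.05Traceback (most recent call last):
  File "<stdin>", line 8, in <module>
    raise ValueError("special directives must be the "
                     "first entry.")
ValueError: special directives must be the first entry.
```

View pics/top5.png

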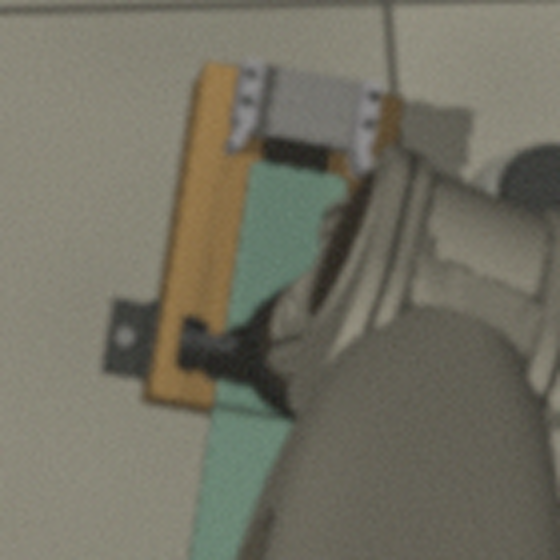

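Run:
```python
from h import *
B=np.stack([u,n],1)
for nme in("top","side"):
    c=camera(nme); p=c["pixels"][:,:,::-1]
    if nme=="top":
        a,m,P=strip_left(c,.085,[*range(203,228),*range(256,285)],380,425); print(a,((P[::6]-E0)@B).round(1))
        o=np.array([340,160])-.4
        for q,z in [((248,163),.085),((345,180),.085),((267,70),.087),((370,82),.087),((262,110),.087),((358,130),.087)]:
            w=cast(c,np.array(q)/4+o,z)[0,:2]*1000; print(q,((w-E0)@B).round(1))
        cv2.imwrite("pics/top6.png",cv2.resize(p[170:215,390:445],None,fx=12,fy=12,interpolation=cv2.INTER_CUBIC))
    else:
        p=p[190:310,250:410]; cv2.imwrite("pics/side6.png",cv2.resize(p,None,fx=5,fy=5,interpolation=cv2.INTER_CUBIC))
        b=green_bottom(c,[262,270,280,290,300,325,335,345,355,362],215,272)
        q=castlat(c,b,-30); print(np.c_[b,q].round(1)); print(np.degrees(np.polyfit(q[:,0],q[:,1],1)[0]))
```

```text
-12.635872 [[ -72.4   27. ]
 [ -87.9   27. ]
 [-103.3   27.1]
 [-118.7   27.1]
 [-133.9   27.2]
 [-218.9   26.7]
 [-234.    28.5]
 [-248.7   28.5]
 [-263.4   28.8]]
(248, 163) [-66.3  31. ]
(345, 180) [-65.9 -30.2]
(267, 70) [-5.4 28.3]
(370, 82) [ -1.3 -36.5]
(262, 110) [-31.6  27.6]
(358, 130) [-33.3 -33.4]
[[ 262.   264.5 -298.9   77.1]
 [ 270.   264.1 -281.2   76.7]
 [ 280.   263.4 -258.9   76.6]
 [ 290.   262.6 -236.6   76.5]
 [ 300.   262.5 -214.1   74.8]
 [ 325.   260.7 -157.4   74.7]
 [ 335.   260.  -134.6   74.4]
 [ 345.   259.5 -111.6   73.7]
 [ 355.   258.5  -88.5   74.4]
 [ 362.   258.   -72.2   74.2]]
-0.7950324280367067
```

View pics/top6.png

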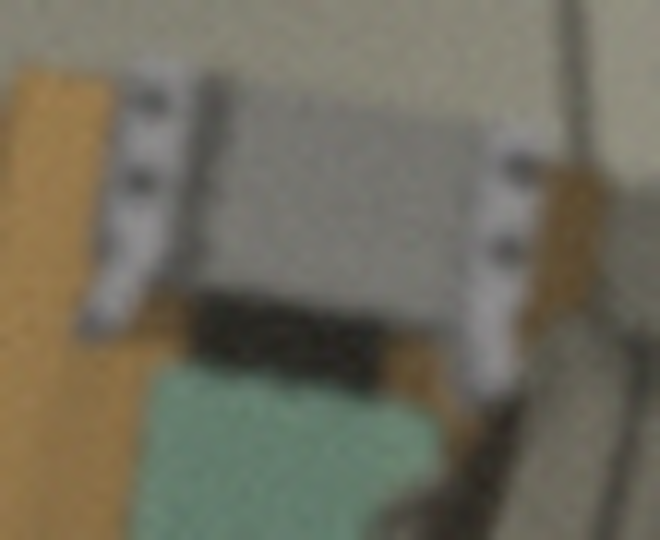

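View pics/side6.png

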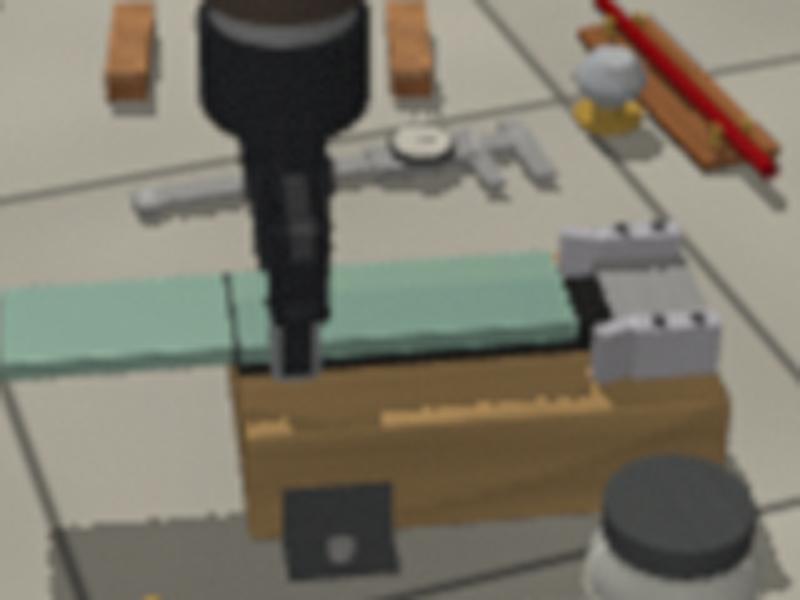

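Run:
```python
from h import *
B=np.stack([u,n],1)
c=camera("top");o=np.array([390,170])-.46
def f(q,z):
    w=cast(c,np.array(q)/12+o,z)[0,:2]*1000; return ((w-E0)@B).round(1)
for nm,q,z in [("Lfi",(195,80),.087),("Lri",(165,240),.087),("Lfo",(135,70),.087),("Rfi",(488,125),.087),("Rri",(465,300),.087),("Rfo",(553,140),.087),("strL",(152,365),.085),("strR",(442,402),.085),("noseLr",(190,290),.075),("noseRr",(440,330),.075),("bedL",(190,300),.075),("bedR",(380,330),.075)]: print(nm,f(q,z))
p=c["pixels"].astype(int)
for r in range(176,204,3): print(r,p[r,396:440].sum(1)//3)
```

```text
Lfi [-3.4 30.1]
Lri [-38.6  31.2]
Lfo [-3.6 42.8]
Rfi [ -1.8 -31.8]
Rri [-39.9 -32.2]
Rfo [ -2.5 -45.6]
strL [-65.   29.6]
strR [-61.8 -30.9]
noseLr [-45.2  22.7]
noseRr [-44.1 -30.3]
bedL [-47.4  22.3]
bedR [-46.4 -17.9]
176 [113 112 112 112 110 120 120 129 131 124 109  99 106 109 118 122 122 125
 126 122 123 127 124 129 129 128 130 128 130 131 130 129 128 129 130 130
 130 131 131 126 115  94  97 118]
179 [117 112 109 108 111 112 101 108 118 113  92  83  88 101 110 118 111 114
 109 113 115 114 115 115 117 114 117 120 119 120 122 124 128 126 129 129
 132 133 131 131 124 102  93 114]
182 [117 112 106 110 116 130 137 134 129 105  85  82  93 109 110 117 112 113
 115 119 115 113 113 118 116 112 117 109 113 113 113 111 111 110 117 124
 116 118 118 119 116  95  89 108]
185 [111 109 108 104  99  83  92 104 105  87  82  89 102 114 114 113 116 114
 115 115 115 114 113 111 116 114 114 116 117 115 114 111 109 112 122 127
 116 104  98  86  80  71  70  74]
188 [115 107 106 119 137 136 137 127 104  82  89 104 114 117 114 117 111 118
 116 117 114 112 113 114 110 112 113 115 111 112 117 110 110 115 
[... 261 characters left out ...]
2  68  66  65  61  65  66  74  80  83  92
  95  98 103 103 108 111 111 112 114 115 115 114 112 109 115 128 133 140
 132 110  88  71  70  72  68  69]
197 [ 98  93  97  98  92  83  76  72  72  59  44  39  42  40  36  42  37  35
  36  40  38  40  46  43  43  48  58  69  80  82  91  94 105 125 134 130
 109  84  76  79  80  84  80  78]
200 [106 102 106 103 107 108 105 106  97  93  77  66  54  53  53  52  46  45
  42  34  36  40  42  45  39  49  65  74  73  76  86  93  99 113 125 132
 117  98  88  81  82  90  90  87]
203 [103 103 104 106 107 104 106 108 112 110 112 109 110 108 112 109 107 106
 105 108 105 101  90  84  84  86  91  92  85  82  92  93  88  89  82  71
  61  63  74  85  91  97 100 101]
```

```bash
python3 -m inch '[-1,-3,0,0,0, -1,-8,0,0,0, -1,-14,0,0,0, -1,-20,0,0,0, -1,-24,0,0,0, -1,-26,0,0,0, -1,-26,0,0,0]'
python3 -c "
from h import *
go(463,-213,136.2,78)"
python3 -m inch '[-1,-3,0,0,0, -1,-8,0,0,0, -1,-14,0,0,0, -1,-20,0,0,0, -1,-24,0,0,0, -1,-26,0,0,0, -1,-26,0,0,0]'
python3 -c "
from h import *
go(463,-213,136.2,78)"
```

```text
clock: 9.95
eef_pos: [0.4873, -0.2188, 0.1361]
tool_rot: [0.105, 0.994, -0.0, -0.001]
ft_force: [-5.4, 1.9, 8.2]
grip_width: 0.0587
shift [25.   0.5 -0. ] turn -0.017888204653417006 | eef [ 487.3 -218.8  136.1] jaw 77.89 tilt [-1.9e-03  2.0e-04 -1.0e+00] F [-5.4  1.9  8.2] T [0.47 1.18 0.14] w 58.7 t 9.95
clock: 10.65
eef_pos: [0.5128, -0.2243, 0.1362]
tool_rot: [0.105, 0.994, -0.0, -0.001]
ft_force: [-6.1, 1.7, 7.5]
grip_width: 0.0586
shift [51.1  0.6  0. ] turn -0.017504555585970156 | eef [ 512.8 -224.3  136.2] jaw 77.89 tilt [-1.7e-03  2.0e-04 -1.0e+00] F [-6.1  1.7  7.5] T [0.51 1.08 0.15] w 58.6 t 10.65
```

```bash
python3 -m inch '[-1,-3,0,0,0, -1,-8,0,0,0, -1,-14,0,0,0, -1,-20,0,0,0, -1,-26,0,0,0, -1,-29,0,0,0, -1,-30,0,0,0]'
python3 -m inch '[-1,-3,0,0,0, -1,-8,0,0,0, -1,-14,0,0,0, -1,-20,0,0,0, -1,-24,0,0,0, -1,-26,0,0,0, -1,-26,0,0,0]'
python3 - <<'E'
from h import *
go(463,-213,136.2,78)
for n in("top","side"):
    c=camera(n); p=c["pixels"][:,:,::-1]
    p=p[140:280,360:500] if n=="top" else p[190:310,250:410]
    cv2.imwrite(f"pics/{n}7.png",cv2.resize(p,None,fx=4 if n=="top" else 5,fy=4 if n=="top" else 5,interpolation=cv2.INTER_CUBIC))
E
```

```text
clock: 11.35
eef_pos: [0.5421, -0.2305, 0.1362]
tool_rot: [0.105, 0.994, 0.0, -0.001]
ft_force: [-7.4, 0.7, 10.6]
grip_width: 0.0585
clock: 12.05
eef_pos: [0.5679, -0.236, 0.1362]
tool_rot: [0.105, 0.994, 0.0, -0.001]
ft_force: [-5.0, 0.3, 7.5]
grip_width: 0.0588
shift [1.074e+02 5.000e-01 1.000e-01] turn -0.017055743214787828 | eef [ 567.9 -236.   136.2] jaw 77.9 tilt [-1.1e-03  2.0e-04 -1.0e+00] F [-5.   0.3  7.5] T [0.45 0.97 0.12] w 58.8 t 12.05
```

View pics/top7.png

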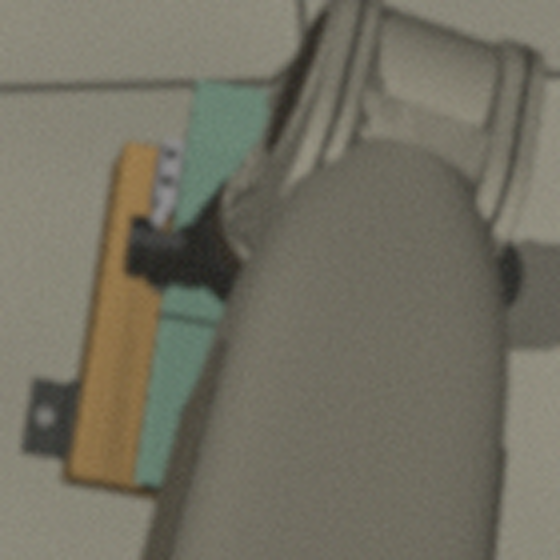

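View pics/side7.png

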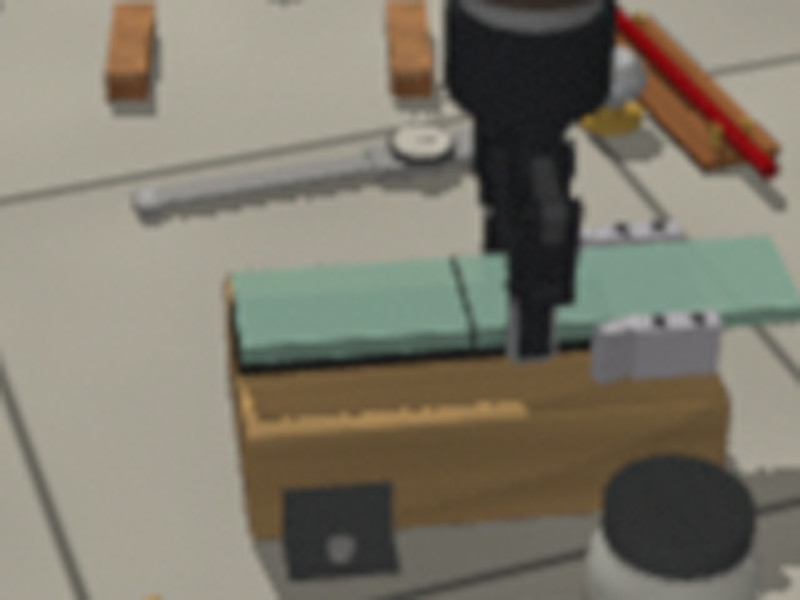

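```bash
python3 -m inch '[-1,0,0,-0.5,0, 0,0,0,-0.5,0, 0.5,0,0,-0.5,0, 1,0,0,-0.5,0, 1,0,0,-0.5,0, 1,0,0,-0.5,0]'
python3 -m inch '[1,0,0,-8,0, 1,0,0,-20,0, 1,0,0,-25,0, 1,0,0,-25,0]'
python3 -m inch '[1,12,0,0,0, 1,32,0,0,0, 1,55,0,0,0, 1,78,0,0,0, 1,96,0,0,0, 1,107,0,0,0, 1,110,0,0,0, 1,110,0,0,0]'
python3 - <<'E'
from h import *
t=E0-197*u-0.7*n
go(*t,137.2,78)
for nn in("top","side"):
    c=camera(nn); p=c["pixels"][:,:,::-1]
    p=p[140:280,360:500] if nn=="top" else p[190:310,250:410]
    cv2.imwrite(f"pics/{nn}8.png",cv2.resize(p,None,fx=4 if nn=="top" else 5,fy=4 if nn=="top" else 5,interpolation=cv2.INTER_CUBIC))
E
```

```text
clock: 12.75
eef_pos: [0.5687, -0.2362, 0.1358]
tool_rot: [0.105, 0.994, -0.0, 0.0]
ft_force: [1.1, 0.0, 0.2]
grip_width: 0.0851
clock: 13.15
eef_pos: [0.5694, -0.2365, 0.163]
tool_rot: [0.105, 0.994, -0.001, 0.002]
ft_force: [0.7, 0.2, 1.2]
grip_width: 0.0852
clock: 13.95
eef_pos: [0.4611, -0.2132, 0.1612]
tool_rot: [0.106, 0.994, -0.0, 0.0]
ft_force: [1.1, -0.3, 0.3]
grip_width: 0.0854
shift [ 1.3 -0.  24. ] turn -0.018974103780029356 | eef [ 461.1 -213.2  161.2] jaw 77.89 tilt [ 9.e-04 -3.e-04 -1.e+00] F [ 1.1 -0.3  0.3] T [-0.02 -0.02  0.02] w 85.4 t 13.95
```

View pics/top8.png

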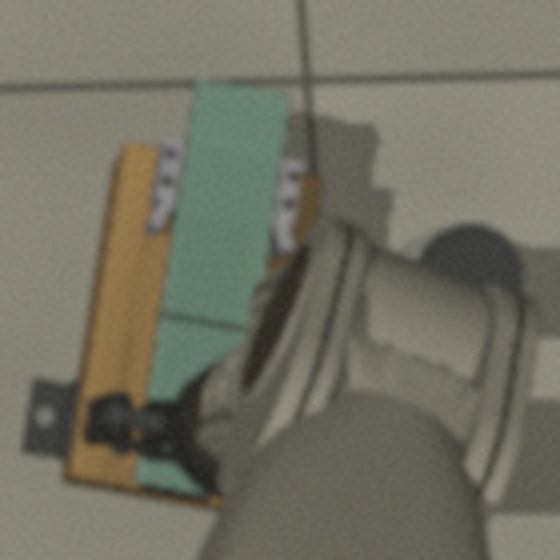

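View pics/side8.png

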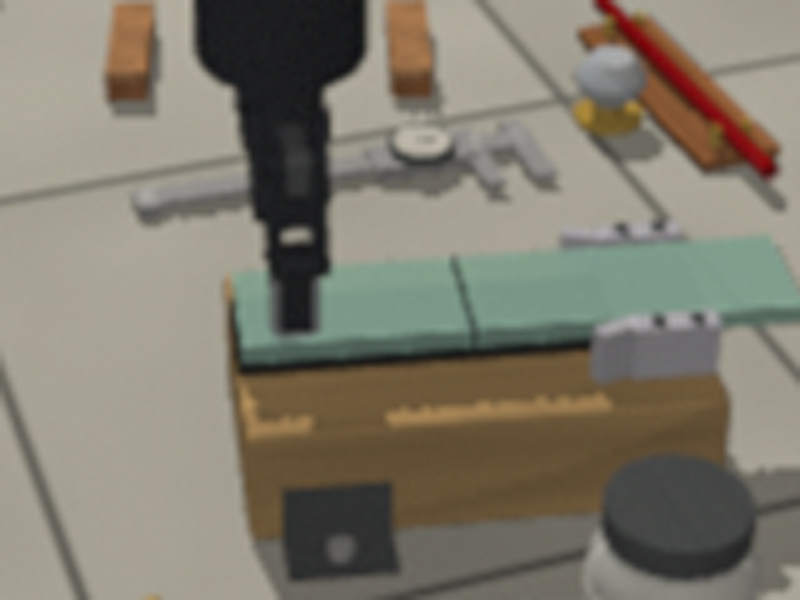

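```bash
cat >> h.py <<'E'
def samp(c,ch,ss,lat,z):
    P=np.array([np.r_[(E0+s*u+l*n)/1000,z] for l in np.atleast_1d(lat) for s in ss])
    q=proj(c,P).astype(np.float32)
    v=cv2.remap(ch.astype(np.float32),q[:,0].reshape(1,-1),q[:,1].reshape(1,-1),cv2.INTER_LINEAR)
    return v.reshape(-1,len(ss)).mean(0)
def step(ss,v):
    "half-level crossing position"
    lo,hi=np.median(v[:len(v)//4]),np.median(v[-(len(v)//4):]); h=(lo+hi)/2
    i=np.nonzero((v[:-1]-h)*(v[1:]-h)<=0)[0]; i=i[len(i)//2]
    return ss[i]+(h-v[i])/(v[i+1]-v[i])*(ss[i+1]-ss[i]),round(lo,1),round(hi,1)
def sat(c): 
    p=c["pixels"].astype(float); return p[:,:,0]-p[:,:,2]
def grn(c):
    p=c["pixels"].astype(float); return p[:,:,1]-p[:,:,0]
def dip(ss,v):
    b=np.interp(ss,[ss[0],ss[-1]],[v[:4].mean(),v[-4:].mean()])-v; b[b<b.max()*.4]=0; return (b*ss).sum()/b.sum(),round(b.max(),1)
E
python3 - <<'E'
from h import *
c=camera("top")
ss=np.arange(-14,14.1,.5)
for l in ([46,48,50],[52,54,56],[56,58,60]): print("front wood z60 L",l,step(ss,samp(c,sat(c),ss,l,.060)))
print("rear L",[step(ss-220,samp(c,sat(c),ss-220,l,.060)) for l in ([42,44,46],[48,52,56])])
for z in(.075,.085):
    print(z,"score",[dip(ss-113,samp(c,c["pixels"].mean(2),ss-113,l,z)) for l in ([20,22,24,26],[12,14,16,18],[2,4,6,8])],
     "lead",[step(ss+42,samp(c,grn(c),ss+42,l,z)) for l in ([20,23,26],[0,5,10],[-10,-15,-20])],
     "edges lat")
s=camera("side")
print("side score near face z.080 lat-30.7",[dip(ss-113,samp(s,s["pixels"].mean(2),ss-113,-30.7,z)) for z in (.078,.080,.082)])
print("side score top face",[dip(ss-113,samp(s,s["pixels"].mean(2),ss-113,l,.085)) for l in([-25,-20],[-10,-5],[5,10])])
print("side score underside",[dip(ss-113,samp(s,s["pixels"].mean(2),ss-113,l,.075)) for l in([-25,-20],[-10,-5],[5,10])])
print("side base front near corner lat -65.7", [step(ss,samp(s,sat(s),ss,-65.7,z)) for z in(.035,.045,.055)],"rear",[step(ss-220,samp(s,sat(s),ss-220,-65.7,z)) for z in(.03,.04,.05)])
E
```

```text
front wood z60 L [46, 48, 50] (np.float64(0.9655090570449829), np.float32(69.1), np.float32(15.0))
front wood z60 L [52, 54, 56] (np.float64(0.7705793678760529), np.float32(73.0), np.float32(16.2))
front wood z60 L [56, 58, 60] (np.float64(0.7826053202152252), np.float32(73.0), np.float32(16.4))
rear L [(np.float64(-218.837522149086), np.float32(16.6), np.float32(62.1)), (np.float64(-218.96127570420504), np.float32(16.5), np.float32(66.0))]
0.075 score [(np.float64(-109.34578564557552), np.float64(20.9)), (np.float64(-109.74661500071433), np.float64(23.4)), (np.float64(-109.32923063084849), np.float64(22.0))] lead [(np.float64(45.76916512846947), np.float32(21.4), np.float32(-2.0)), (np.float64(46.60337104648352), np.float32(24.7), np.float32(-1.7)), (np.float64(46.3611398935318), np.float32(24.9), np.float32(-1.4))] edges lat
0.085 score [(np.float64(-111.3101794639212), np.float64(21.8)), (np.float64(-111.75304576579484), np.float64(23.4)), (np.float64(-111.2914429327413), np.float64(22.7))] lead [(np.float64(42.55231883376837), np.float32(23.6), np.float32(-1.8)), (np.float64(43.4
[... 458 characters left out ...]
p.float64(-113.24336035622389), np.float64(39.4))]
side score underside [(np.float64(-111.56490875727063), np.float64(12.9)), (np.float64(-110.74009396918582), np.float64(41.0)), (np.float64(-110.78529888919404), np.float64(34.1))]
side base front near corner lat -65.7 [(np.float64(-2.756576046347618), np.float32(45.5), np.float32(17.8)), (np.float64(-2.6880952417850494), np.float32(43.2), np.float32(18.0)), (np.float64(-2.3924541622400284), np.float32(45.4), np.float32(18.0))] rear [(np.float64(-221.48782142903656), np.float32(18.0), np.float32(46.9)), (np.float64(-221.74961537122726), np.float32(17.7), np.float32(46.4)), (np.float64(-223.0894574224949), np.float32(18.6), np.float32(45.1))]
```

```bash
python3 -m inch '[1,1,0,8,0, 1,1,0,17,0, 1,1,0,23,0, 1,1,0,25,0, 1,1,0,25,0]'
python3 -c "
from h import *
go(463,-213,136.2,78)"
python3 -m inch '[0.6,0,0,0,0, 0,0,0,0,0, -1,0,0,0,0, -1,0,0,0,0, -1,0,0,0,0, -1,0,0,0,0, -1,0,0,0,0]'
python3 -c "
from h import *
go(463,-213,136.2,78)"
```

```text
clock: 14.65
eef_pos: [0.4595, -0.2127, 0.1352]
tool_rot: [0.105, 0.994, 0.0, -0.001]
ft_force: [0.2, -0.1, 0.7]
grip_width: 0.0854
shift [-3.5  0.4 -1. ] turn -0.017643797384884863 | eef [ 459.5 -212.7  135.2] jaw 77.89 tilt [-1.4e-03  6.0e-04 -1.0e+00] F [ 0.2 -0.1  0.7] T [-0.05  0.05  0.03] w 85.4 t 14.65
clock: 15.35
eef_pos: [0.4603, -0.213, 0.1367]
tool_rot: [0.105, 0.994, -0.0, 0.001]
ft_force: [-0.5, 1.7, 5.2]
grip_width: 0.0583
shift [-2.7  0.5  0.5] turn -0.016843987871181316 | eef [ 460.3 -213.   136.7] jaw 77.9 tilt [ 1.3e-03 -6.0e-04 -1.0e+00] F [-0.5  1.7  5.2] T [0.11 0.19 0.  ] w 58.3 t 15.35
```

```bash
python3 -m inch '[-1,-3,0,0,0, -1,-8,0,0,0, -1,-14,0,0,0, -1,-20,0,0,0, -1,-26,0,0,0, -1,-29,0,0,0, -1,-30,0,0,0]'
python3 -c "
from h import *
go(460.3,-213.0,136.2,78)"
python3 -m inch '[-1,-3,0,0,0, -1,-8,0,0,0, -1,-14,0,0,0, -1,-20,0,0,0, -1,-26,0,0,0, -1,-29,0,0,0, -1,-30,0,0,0]'
python3 -c "
from h import *
go(460.3,-213.0,136.2,78)"
```

```text
clock: 16.05
eef_pos: [0.4868, -0.2187, 0.1366]
tool_rot: [0.106, 0.994, 0.0, -0.003]
ft_force: [-10.8, 2.4, 14.7]
grip_width: 0.0589
shift [27.1  0.   0.6] turn -0.022797411717242255 | eef [ 486.8 -218.7  136.6] jaw 77.86 tilt [-5.1e-03  6.0e-04 -1.0e+00] F [-10.8   2.4  14.7] T [ 0.48  1.97 -0.01] w 58.9 t 16.05
clock: 16.75
eef_pos: [0.5164, -0.2251, 0.1367]
tool_rot: [0.106, 0.994, -0.0, -0.002]
ft_force: [-9.8, 2.1, 12.5]
grip_width: 0.0588
shift [57.4  0.   0.7] turn -0.02237167723468758 | eef [ 516.4 -225.1  136.7] jaw 77.87 tilt [-4.6e-03  5.0e-04 -1.0e+00] F [-9.8  2.1 12.5] T [0.42 1.83 0.02] w 58.8 t 16.75
```

```bash
python3 -m inch '[-1,-3,0,0,0, -1,-8,0,0,0, -1,-14,0,0,0, -1,-20,0,0,0, -1,-26,0,0,0, -1,-29,0,0,0, -1,-30,0,0,0]'
python3 -m inch '[-1,-3,0,0,0, -1,-7,0,0,0, -1,-11,0,0,0, -1,-14,0,0,0, -1,-16,0,0,0, -1,-17,0,0,0, -1,-17,0,0,0, -1,-17,0,0,0]'
python3 - <<'E'
from h import *
go(460.3,-213.0,136.2,78)
for nn in("top","side"):
    c=camera(nn); p=c["pixels"][:,:,::-1]
    p=p[120:260,360:500] if nn=="top" else p[190:310,260:420]
    cv2.imwrite(f"pics/{nn}9.png",cv2.resize(p,None,fx=4 if nn=="top" else 5,fy=4 if nn=="top" else 5,interpolation=cv2.INTER_CUBIC))
E
```

```text
clock: 17.45
eef_pos: [0.5459, -0.2314, 0.1367]
tool_rot: [0.106, 0.994, 0.0, -0.002]
ft_force: [-9.6, 2.1, 11.8]
grip_width: 0.0587
clock: 18.25
eef_pos: [0.5626, -0.235, 0.1367]
tool_rot: [0.106, 0.994, -0.0, -0.002]
ft_force: [-7.1, 2.2, 10.0]
grip_width: 0.0586
shift [104.6   0.    0.9] turn -0.022042502905679367 | eef [ 562.6 -235.   136.7] jaw 77.87 tilt [-3.7e-03  4.0e-04 -1.0e+00] F [-7.1  2.2 10. ] T [ 0.32  1.37 -0.  ] w 58.6 t 18.25
```

View pics/top9.png

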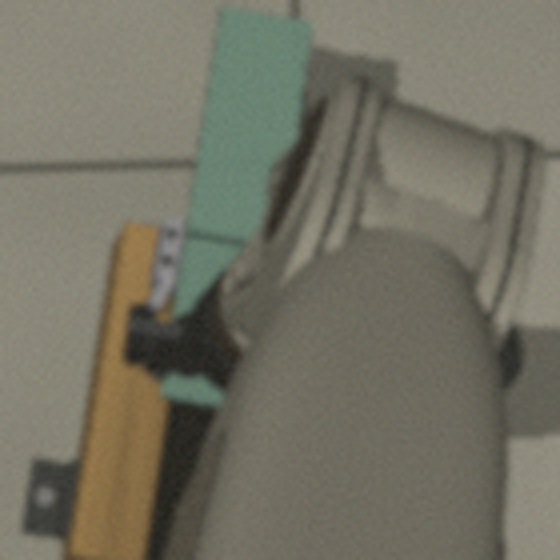

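View pics/side9.png

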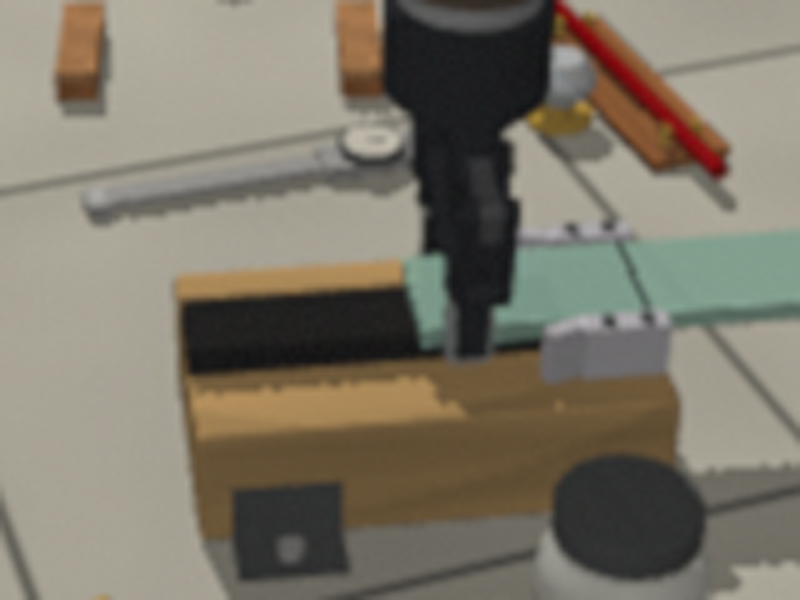

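```bash
cat > m.py <<'E'
from h import *
ss=np.arange(-14,14.1,.5); s2=np.arange(-10,10.1,.5)-6
E=[];A=[];Bq=[]
for k in range(2):
    c=camera("top"); s=camera("side"); g=c["pixels"].mean(2); gs=s["pixels"].mean(2)
    print("TOP front",[round(step(ss,samp(c,sat(c),ss,l,.060))[0],2) for l in ([46,48,50],[52,54,56],[56,58,60])],
     "rear",[round(step(ss-220,samp(c,sat(c),ss-220,l,.060))[0],2) for l in ([42,44,46],[48,52,56])],
     "score85",[np.round(dip(s2,samp(c,g,s2,l,.085)),2) for l in ([20,22,24],[14,16,18],[8,10,12])],
     "lead85",[round(step(ss+148,samp(c,grn(c),ss+148,l,.085))[0],2) for l in ([18,22,26],[0,5,10],[-10,-15,-20])],
     "tail85",[round(step(ss-112,samp(c,grn(c),ss-112,l,.085))[0],2) for l in ([23,25,27],[16,18,20])])
    print("SIDE front",[round(step(ss,samp(s,sat(s),ss,-65.7,z))[0],2) for z in(.04,.045,.05,.055)],"rear",[round(step(ss-220,samp(s,sat(s),ss-220,-65.7,z))[0],2) for z in(.03,.04,.05)],
     "score85",[np.round(dip(s2,samp(s,gs,s2,l,.085)),2) for l in([-15,-12],[-10,-5],[0,5],[10,15],[20,24])],
     "tail85",[round(step(ss-112,samp(s,grn(s),ss-112,l,.085))[0],2) for l in ([-20,-15],[-5,0],[10,15])])
go(460.3,-213,136.2,78)
E
python3 m.py
```

```text
TOP front [np.float64(0.74), np.float64(0.87), np.float64(0.78)] rear [np.float64(-218.94), np.float64(-218.78)] score85 [array([-6.85, 23.9 ]), array([-6.97, 21.9 ]), array([-6.85, 22.2 ])] lead85 [np.float64(147.15), np.float64(146.97), np.float64(147.15)] tail85 [np.float64(-113.37), np.float64(-113.32)]
SIDE front [np.float64(-2.7), np.float64(-2.7), np.float64(-2.3), np.float64(-2.46)] rear [np.float64(-221.48), np.float64(-221.88), np.float64(-223.11)] score85 [array([-8.76, 38.4 ]), array([-8.99, 38.  ]), array([-8.79, 41.7 ]), array([-8.51, 37.7 ]), array([-8.91, 40.4 ])] tail85 [np.float64(-99.52), np.float64(-116.33), np.float64(-115.48)]
TOP front [np.float64(0.69), np.float64(0.92), np.float64(0.84)] rear [np.float64(-218.94), np.float64(-218.81)] score85 [array([-6.84, 25.4 ]), array([-6.95, 22.1 ]), array([-7.04, 23.1 ])] lead85 [np.float64(147.2), np.float64(147.13), np.float64(147.16)] tail85 [np.float64(-113.29), np.float64(-113.75)]
SIDE front [np.float64(-2.78), np.float64(-2.72), np.float64(-2.39), np.float64(-2.23)] rear [np.float64(-221.28), np.float64(-221.83), np.float64(-223.1)] score85 [array([-8.76, 38.7 ]), array([-8.99, 38.  ]), array([-8.79, 41.3 ]), array([-8.5, 37.3]), array([-8.91, 40.7 ])] tail85 [np.float64(-99.61), np.float64(-116.41), np.float64(-115.5)]
shift [104.6   0.    0.9] turn -0.02246053397509466 | eef [ 562.6 -235.   136.7] jaw 77.87 tilt [-3.7e-03  4.0e-04 -1.0e+00] F [-7.8  2.1 10.2] T [0.32 1.44 0.01] w 58.8 t 18.55
```

Run:
```python
from h import *
c=camera("top"); s=camera("side"); ss=np.arange(-12,12.1,1)
for l in (34,36,38,40): 
    v=samp(c,sat(c),ss,l-.7,.087); print("top",l,v.round(0).astype(int),step(ss,v)[0])
for l in (-33,-35,-37,-39):
    v=samp(s,sat(s),ss,l-.7,.087); print("side top face",l,v.round(0).astype(int),step(ss,v)[0])
for z in (.068,.072,.076,.08):
    v=samp(s,sat(s),ss,-44,z); print("side near face",z,v.round(0).astype(int),step(ss,v)[0])
p=s["pixels"][:,:,::-1][225:285,360:420]; cv2.imwrite("pics/side10.png",cv2.resize(p,None,fx=10,fy=10,interpolation=cv2.INTER_CUBIC))
p=c["pixels"][:,:,::-1][160:210,385:445]; cv2.imwrite("pics/top10.png",cv2.resize(p,None,fx=10,fy=10,interpolation=cv2.INTER_CUBIC))
```

```text
top 34 [ 1  1  2  3  3  2  1  2  3  3  4  5  7 10 12 14 16 17 16 15 15 15 15 15
 15] 0.428143173456192
top 36 [ 1  1  1  2  1  1  2  2  3  5  6  7  9 12 13 14 14 15 15 15 16 17 17 16
 16] -0.3783578872680664
top 38 [ 2  1  1  0  0  0  1  2  2  4  5  7  8 10 11 12 14 14 15 15 16 17 17 16
 15] 0.028826355934143066
top 40 [ 2  2  1  1  1  1  2  3  4  4  4  5  7  8 11 13 14 14 15 15 15 15 16 17
 16] 1.0326220765709877
side top face -33 [ -3  -3  -3  -2  -2  -2  -2  -2  -3  -4  -6  -8  -9 -10 -10 -10 -11 -11
 -11 -11 -11 -11 -12 -11 -11] -1.4741222858428955
side top face -35 [ -1  -1   0   0   0  -1  -1  -1  -2  -3  -4  -6  -8  -8  -9 -10 -10 -10
 -10 -10 -10 -10 -10 -10 -10] -1.2713377475738525
side top face -37 [-1  0  0  0  0  0  0  0 -1 -2 -3 -5 -6 -8 -9 -9 -9 -9 -9 -9 -9 -9 -9 -9
 -9] -1.127459466457367
side top face -39 [-1  0  0  0  0  0 -1 -1 -2 -2 -3 -5 -6 -7 -8 -8 -8 -8 -8 -8 -8 -8 -8 -8
 -8] -1.4383693933486938
side near face 0.068 [-1  0  1  0 -1 -2 -1  0  4  7 10 14 16 17 19 18 18 18 19 19 18 18 18 19
 19] -2.453775405883789
side near face 0.072 [ 0  0  0 -1 -1 -1  0  1  3  6 10 14 16 17 18 18 18 18 19 19 19 19 19 19
 19] -2.2259897589683533
side near face 0.076 [ 0 -1 -1 -1 -1 -1  0  1  3  6 10 14 16 18 18 18 18 18 18 18 18 18 18 18
 18] -2.351577937602997
side near face 0.08 [ 0 -1 -1  0  0  0  0  1  2  6 11 14 16 18 18 17 17 18 18 18 18 18 18 18
 17] -2.397454082965851
```

View pics/side10.png

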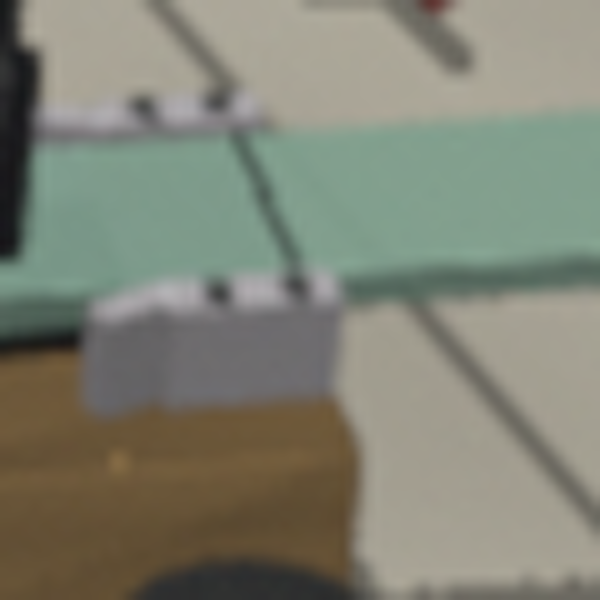

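View pics/top10.png

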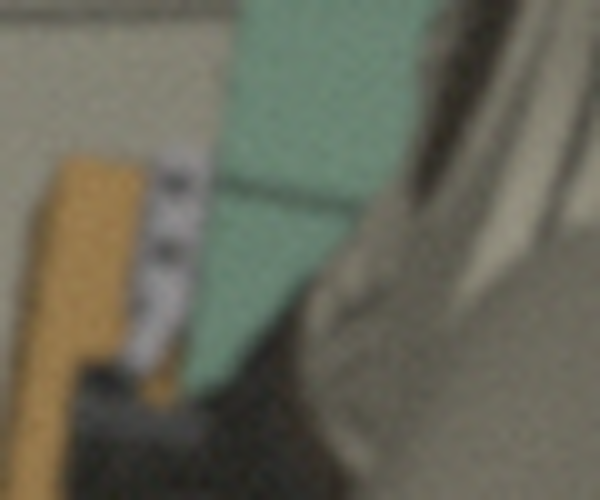

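Run:
```python
from h import *
c=np.load("ct.npy",allow_pickle=True).item(); S=sat(c)
ss=np.arange(-14,14.1,.5)
for l in (42,46,50,54,58,62,-48,-52,-56,-60): print("front",l,round(step(ss,samp(c,S,ss,[l-1,l,l+1],.06))[0],2),end="; ")
print()
for l in (60,50,40,30,-30,-40,-50,-60): print("rear",l,round(step(ss-220,samp(c,S,ss-220,[l-1,l,l+1],.06))[0],2),end="; ")
print()
def lats(s,l0,z=.06):
    P=np.array([np.r_[(E0+s*u+(l0+d)*n)/1000,z] for d in ss]); q=proj(c,P).astype(np.float32)
    v=cv2.remap(S.astype(np.float32),q[:,0].reshape(1,-1),q[:,1].reshape(1,-1),1)[0]; return round(step(ss,v)[0]+l0,2)
print("left",[(s,lats(s,65)) for s in range(-210,-5,20)])
print("right",[(s,lats(s,-66)) for s in range(-210,-5,20)])
# nose front z75 (brightness) between fences
g=c["pixels"].astype(float)
for l in (-26,-20,-12,-4,4,12): 
    v=samp(c,S,ss,[l-2,l,l+2],.075); print("nose",l,round(step(ss,v)[0],2),step(ss,v)[1:],end="; ")
```

```text
front 42 0.74; front 46 0.72; front 50 0.8; front 54 0.85; front 58 0.88; front 62 0.35; front -48 8.98; front -52 -0.03; front -56 0.1; front -60 -0.45; 
rear 60 -219.04; rear 50 -218.88; rear 40 -218.95; rear 30 -219.15; rear -30 -220.85; rear -40 -219.03; rear -50 -219.45; rear -60 -217.94; 
left [(-210, np.float64(68.01)), (-190, np.float64(67.79)), (-170, np.float64(67.48)), (-150, np.float64(67.52)), (-130, np.float64(67.48)), (-110, np.float64(67.45)), (-90, np.float64(67.49)), (-70, np.float64(67.09)), (-50, np.float64(67.04)), (-30, np.float64(67.16)), (-10, np.float64(65.6))]
right [(-210, np.float64(-63.4)), (-190, np.float64(-63.95)), (-170, np.float64(-63.91)), (-150, np.float64(-63.75)), (-130, np.float64(-63.72)), (-110, np.float64(-63.58)), (-90, np.float64(-63.96)), (-70, np.float64(-63.97)), (-50, np.float64(-52.22)), (-30, np.float64(-64.59)), (-10, np.float64(-64.52))]
nose -26 1.74 (np.float32(6.6), np.float32(17.0)); nose -20 0.77 (np.float32(6.7), np.float32(16.2)); nose -12 1.95 (np.float32(5.7), np.float32(16.7)); nose -4 2.54 (np.float32(7.6), np.float32(16.1)); nose 4 2.31 (np.float32(6.8), np.float32(16.0)); nose 12 2.0 (np.float32(7.1), np.float32(17.0));
```

```bash
python3 -m inch '[-1,-2,0,0,0, -1,-4,0,0,0, -1,-6,0,0,0, -1,-7,0,0,0, -1,-7,0,0,0, -1,-7,0,0,0]'
python3 m.py
python3 - <<'E'
from h import *
c=camera("top"); s=camera("side")
p=s["pixels"][:,:,::-1][225:285,360:420]; cv2.imwrite("pics/side11.png",cv2.resize(p,None,fx=10,fy=10,interpolation=cv2.INTER_CUBIC))
p=c["pixels"][:,:,::-1][160:210,385:445]; cv2.imwrite("pics/top11.png",cv2.resize(p,None,fx=10,fy=10,interpolation=cv2.INTER_CUBIC))
E
```

```text
clock: 19.25
eef_pos: [0.5694, -0.2365, 0.1366]
tool_rot: [0.106, 0.994, 0.0, -0.002]
ft_force: [-5.9, 2.0, 9.6]
grip_width: 0.0588
TOP front [np.float64(0.71), np.float64(0.83), np.float64(0.95)] rear [np.float64(-218.89), np.float64(-218.82)] score85 [array([-0.36, 17.4 ]), array([-0.5, 16. ]), array([-0.47, 16.1 ])] lead85 [np.float64(154.12), np.float64(153.9), np.float64(153.97)] tail85 [np.float64(-106.16), np.float64(-106.23)]
SIDE front [np.float64(-2.76), np.float64(-2.72), np.float64(-2.33), np.float64(-2.31)] rear [np.float64(-221.39), np.float64(-221.79), np.float64(-222.99)] score85 [array([-1.99, 36.3 ]), array([-1.96, 37.5 ]), array([-1.75, 38.2 ]), array([-1.49, 36.  ]), array([-1.76, 38.7 ])] tail85 [np.float64(-108.97), np.float64(-109.27), np.float64(-108.28)]
TOP front [np.float64(0.68), np.float64(0.81), np.float64(0.81)] rear [np.float64(-218.9), np.float64(-218.76)] score85 [array([-0.57, 16.1 ]), array([-0.52, 15.5 ]), array([-0.44, 16.4 ])] lead85 [np.float64(154.08), np.float64(154.08), np.float64(153.3)] tail85 [np.float64(-106.25), np.float64(-106.75)]
SIDE front [np.float64(-2.74), np.float64(-2.66), np.float64(-2.35), np.float64(-2.4)] rear [np.float64(-221.37), np.float64(-221.76), np.float64(-223.19)] score85 [array([-2. , 34.9]), array([-1.95, 37.  ]), array([-1.74, 37.5 ]), array([-1.52, 36.8 ]), array([-1.75, 38.1 ])] tail85 [np.float64(-108.93), np.float64(-109.2), np.float64(-108.28)]
shift [1.116e+02 1.000e-01 9.000e-01] turn -0.02272657252712899 | eef [ 569.4 -236.5  136.7] jaw 77.86 tilt [-3.6e-03  4.0e-04 -1.0e+00] F [-7.2  1.  10.1] T [0.29 1.43 0.01] w 58.5 t 19.45
```

View pics/side11.png

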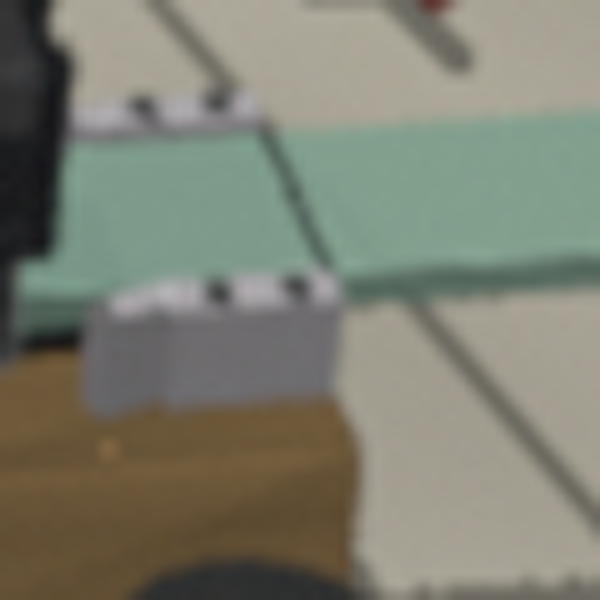

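View pics/top11.png

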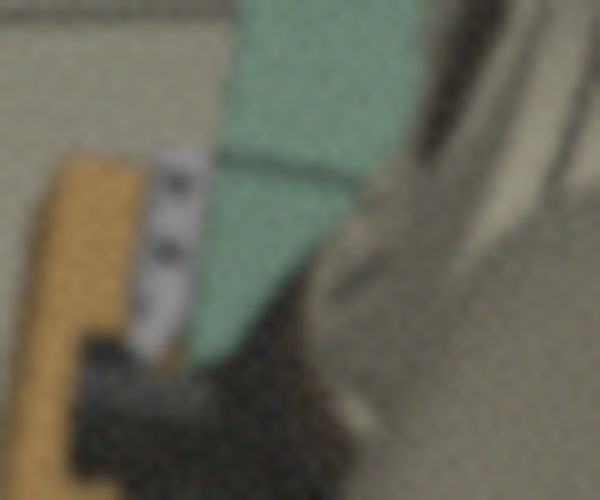

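```bash
python3 -m inch '[-1,-0.3,0,0,0, -1,-0.3,0,0,0, -1,-0.3,0,0,0]'
python3 m.py
python3 - <<'E'
from h import *
s=camera("side"); c=camera("top")
b=green_bottom(s,[402,410,418,426,434,442,450,456],230,262)
q=castlat(s,b,-30.7); print(q.round(1), np.degrees(np.polyfit(q[:,0],q[:,1],1)[0]))
cv2.imwrite("pics/side12.png",s["pixels"][:,:,::-1]); cv2.imwrite("pics/top12.png",c["pixels"][:,:,::-1])
E
```

```text
clock: 19.85
eef_pos: [0.5694, -0.2365, 0.1366]
tool_rot: [0.106, 0.994, 0.0, -0.002]
ft_force: [-7.5, 1.8, 10.6]
grip_width: 0.0585
TOP front [np.float64(0.88), np.float64(0.77), np.float64(0.74)] rear [np.float64(-219.09), np.float64(-218.67)] score85 [array([-0.31, 14.5 ]), array([-0.46, 16.5 ]), array([-0.41, 14.4 ])] lead85 [np.float64(153.93), np.float64(154.18), np.float64(154.07)] tail85 [np.float64(-106.16), np.float64(-107.13)]
SIDE front [np.float64(-2.77), np.float64(-2.6), np.float64(-2.23), np.float64(-2.37)] rear [np.float64(-221.41), np.float64(-221.77), np.float64(-223.21)] score85 [array([-1.99, 35.2 ]), array([-1.96, 37.3 ]), array([-1.74, 37.9 ]), array([-1.5, 36.7]), array([-1.76, 38.2 ])] tail85 [np.float64(-108.98), np.float64(-109.22), np.float64(-108.26)]
TOP front [np.float64(0.86), np.float64(0.9), np.float64(0.83)] rear [np.float64(-218.99), np.float64(-218.87)] score85 [array([-0.51, 17.3 ]), array([-0.51, 15.  ]), array([-0.5, 17.4])] lead85 [np.float64(153.93), np.float64(154.17), np.float64(153.67)] tail85 [np.float64(-106.53), np.float64(-106.61)]
SIDE front [np.float64(-2.76), np.float64(-2.68), np.float64(-2.34), np.float64(-2.46)] rear [np.float64(-221.36), np.float64(-221.79), np.float64(-223.06)] score85 [array([-1.99, 35.1 ]), array([-1.97, 37.2 ]), array([-1.74, 37.7 ]), array([-1.5, 36.4]), array([-1.75, 38.6 ])] tail85 [np.float64(-108.92), np.float64(-109.22), np.float64(-108.28)]
shift [111.7   0.    0.9] turn -0.023133784724800915 | eef [ 569.5 -236.5  136.7] jaw 77.86 tilt [-4.2e-03  5.0e-04 -1.0e+00] F [-7.6  1.9 10.2] T [ 0.3   1.56 -0.02] w 58.5 t 20.05
[[ 21.3  75.8]
 [ 40.2  76.8]
 [ 59.2  76.4]
 [ 78.4  76.2]
 [ 97.5  76.4]
 [116.9  76. ]
 [136.1  76.5]
 [150.7  76.7]] 0.1087025898147599
```

View pics/side12.png

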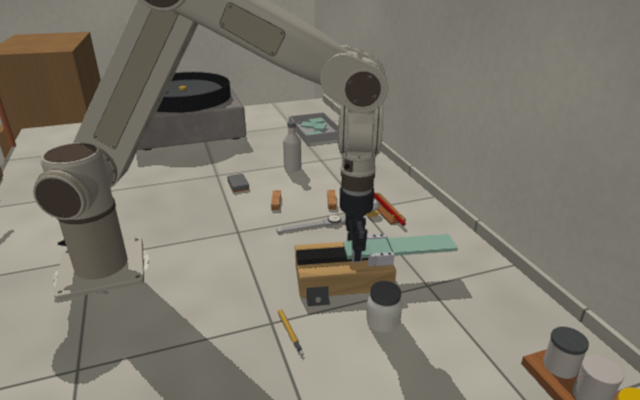

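View pics/top12.png

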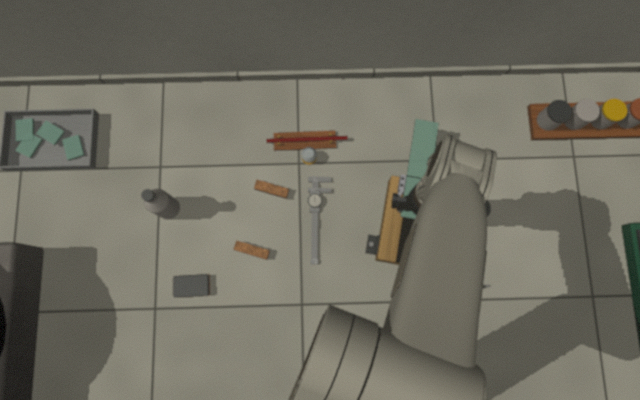

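```bash
python3 -m inch '[-1,-0.4,0,0,0, -1,-0.4,0,0,0, -1,-0.4,0,0,0]'
python3 m.py | tail -3
python3 - <<'E'
from h import *
s=camera("side"); ss=np.arange(-14,14.1,.5)
print("side lead",[round(step(ss+152,samp(s,grn(s),ss+152,l,.085))[0],2) for l in (-20,-10,0,10,20)])
E
```

```text
clock: 20.45
eef_pos: [0.5699, -0.2366, 0.1367]
tool_rot: [0.106, 0.994, 0.0, -0.002]
ft_force: [-8.5, 1.5, 10.3]
grip_width: 0.0586
TOP front [np.float64(0.78), np.float64(0.81), np.float64(0.87)] rear [np.float64(-218.96), np.float64(-218.91)] score85 [array([-0.22, 14.5 ]), array([ 0.05, 11.6 ]), array([-0.19, 13.5 ])] lead85 [np.float64(154.55), np.float64(154.4), np.float64(154.56)] tail85 [np.float64(-105.76), np.float64(-106.59)]
SIDE front [np.float64(-2.73), np.float64(-2.6), np.float64(-2.25), np.float64(-2.41)] rear [np.float64(-221.41), np.float64(-221.73), np.float64(-222.98)] score85 [array([-1.27, 41.4 ]), array([-1. , 33.7]), array([-1.24, 33.6 ]), array([-1.5, 36.5]), array([-1.46, 42.9 ])] tail85 [np.float64(-108.51), np.float64(-108.65), np.float64(-108.13)]
shift [112.1   0.    1. ] turn -0.023020496333631495 | eef [ 569.8 -236.6  136.7] jaw 77.86 tilt [-4.2e-03  5.0e-04 -1.0e+00] F [-8.   2.  10.8] T [0.38 1.51 0.01] w 58.8 t 20.65
side lead [np.float64(152.92), np.float64(152.97), np.float64(153.06), np.float64(152.98), np.float64(153.53)]
```

Run:
```python
from h import *
from workcell import order
go(569.8,-236.6,136.7,78)
print(order.job_done())
```

```text
shift [ 0. -0. -0.] turn -0.02274806710744315 | eef [ 569.8 -236.6  136.7] jaw 77.86 tilt [-4.3e-03  5.0e-04 -1.0e+00] F [-8.2  1.9 11.2] T [0.33 1.56 0.02] w 58.7 t 20.7
the job is handed in; nothing more can be done
None
```

I lifted the strip off the battens by its middle and laid it flat on the bed behind the fences. I slid the long end in, took a new grip near the tail and slid it on until the score reached the front edge. I handed in at 20.7 s, still gripping the tail and pressing down with about 10 N.

**What the last checks showed:**
- **Glass:** the overhanging end is level to about 0.1°. The strip lies between the fences, still gripped at about 59 mm opening.
- **Bystanders:** in the last pictures the other things look to be where they were. The forces stayed low throughout, at most about 18 N in total.
- **Score line:** the two cameras disagreed slightly. The top view put the line about 0.7–1 mm short of the edge. The side view put it 0.1–0.8 mm past it. I stopped at the average of the two, so I expect it over the edge to within about 1 mm.
- **Small moves:** a 0.3 mm correction barely moved the strip because of friction, about 0.1 mm. The next 0.4 mm did move it. Some forward push of about 8 N remains in the arm, and the strip was not moving at hand-in.

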